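# Nest the blank bowls away in the bench drawer

### The job

Clear the loose bowls off the press bench: pull the drawer of the green bench unit fully open; the large black bowl is kept inside it. Set the medium blue bowl upright in the black bowl and the small yellow bowl upright in the blue one, each put down gently, not dropped, until it sits on the floor of the next larger bowl. The black bowl stays standing in the drawer, the drawer is left fully open for the tools that go in next, and the brush, the spanner and the die are left where they lie.

Things in the scene. Friction and masses are not known exactly. Their poses are not given: they have to be found in the camera images.
- drawer (a joint): The one drawer of a green steel bench unit, 300 deep, 280 wide, 130 high, fixed to the bench. Value: how far it is out, m; 0 shut, 0.21 fully open at its stop. Slides level towards the robot along the handle point's own -x axis, about 2 N drag, stays where left; starts 0 to 20 mm out. Tray 262 long by 244 wide inside, sides and back 50 high; front plate 12 thick, its top 118 above the bench.
- drawer_handle (a point): Middle of the drawer's steel handle, a level round bar 10 mm in diameter and 120 long along this point's own y axis, 96 mm above the bench, its centre line 38 mm out from the front plate (33 clear behind it). Own -x points out of the unit along the slide, towards the robot give or take a few degrees. The unit's flat top begins 50 mm behind the bar when the drawer is shut. Moves with the drawer.
- bowl_large: Large black plastic bowl, 176 mm over the lip, 50 high, foot 124 across, 0.3 kg, loose and upright on the drawer's floor (18 mm above the bench); hidden until that is open, rides along if pulled gently. Flat floor inside 116 across. Origin: mid underside, z up its axis. All three bowls: wall, floor 4 mm thick; lip 8 mm thick, 14 deep, flush with the wall inside, 4 mm proud of it outside.
- bowl_medium: Medium blue bowl, 132 mm over the lip, 60 high, foot 100 across, 0.17 kg, empty, upright on the bench. Lip 8 mm thick, 14 deep, its middle 62 mm from the axis. Flat floor about 92 across inside. Seated in the large bowl its underside is 4 mm above the large one's and its rim 14 mm above the large rim. Origin: centre of underside, z up its axis.
- bowl_small: Small yellow bowl, 94 mm over the lip, 72 high, foot 74 across, 0.12 kg, empty, upright on the bench (medium and small swap places at random, on the robot's right). Lip 8 mm thick, 14 deep, its middle 43 mm from the axis. Seated in the medium bowl its underside is 4 mm above that one's and its rim 16 mm above that rim. Origin: centre of underside, z up its axis.
- brush: Bystander: hand brush with a white handle lying on the bench beyond the bowls at the right, not to be disturbed.
- spanner: Bystander: 180 mm steel spanner lying on the bench to the left of the drawer, not to be disturbed.
- die: Bystander: dark steel stamping die, 60 x 50 x 48 mm, standing on the bench beyond the bowls, right of the drawer unit, not to be disturbed. (Four more such dies stand fixed in a row along the back of the drawer unit's top, up to 180 mm above the bench.)

How it is judged:
By the outcome, as a careful person would: the job done as asked, in the order asked, and still so for the second after the job is handed in, with the robot touching nothing.
It also fails if it takes over 72 s, if anything falls off the work surface, if the arm or the gripper's body presses on something with over 40 N, if the wrist force passes 120 N, or if a joint passes its speed limit or range.

### The arm

A 6-joint arm with a two-finger parallel gripper is mounted at the origin on the work surface. World frame = base frame: x ahead of the robot, y to its left, z up, the work surface at z = 0. Lengths are in m, angles in rad, forces in N, time in s.
With the tool pointing down it reaches from about 0.3 to 0.775 m from the base axis. Payload 14.6 kg.
Tool frame: the origin (TCP) lies at the very end of the fingers, on their centre line; the grasp point (between the pads) lies 19 mm behind it; z points along the fingers, x is the direction in which the jaws open and shut, and the axes are right-handed (so a half turn about z gives the same grasp; the last joint's range is limited). The gripper opens to 94 mm and grips with 3 to 60 N. Pads are 16 mm wide; open, the fingers measure 119 mm over their backs; the gripper's body (75 mm by 177 mm) begins 78 mm behind the grasp point.
Start: joints at [-1.345, 0.3, 1.521, -0, 1.321, -0.067], TCP at [0.159, -0.527, 0.17] pointing down, gripper open.
Joint ranges: [-3.03, 3.03], [-0.79, 2.21], [0.23, 2.52], [-1.04, 4.18], [0, 3.07], [-2.55, 2.55]. Speed limits (rad/s): [2.22, 2.22, 2.57, 3.14, 3.14, 3.14].

### API

Orientations are given as [roll, pitch, yaw] about the fixed x, y, z axes, in that order (R = Rz(yaw) Ry(pitch) Rx(roll)).
In Python, from station import ctrl gives the robot as it stands.
- The arm moves only by the shell command python3 -m inch 'ROWS' [FORCE]. ROWS is JSON, one flat list of numbers, 7 for each row, row after row: the shift along the tool's x, y, z in cm, then the turn, a rotation vector about the tool's x, y, z in rad, then the opening, from 0 (shut) to 1 (fully open). In form: [tx, ty, tz, wx, wy, wz, claw, tx, ty, tz, wx, wy, wz, claw, ...]. A call has 1 to 20 rows; each row shifts and turns the commanded pose from where the row before left it, along the tool's axes as they then stand; what a row does not reach is not made up. A row lasts 1/8 s, in which the tool goes at most 62.5 mm and 10.7 degrees, less where a joint would pass 70% of its speed; a pose out of reach is approached as far as the arm can. A call is refused whole if a number of a shift passes 6.25 or a number of a turn 0.188, either way. A call with a gripper value outside its range is refused whole. The fingers move at their own pace and stop on an object; FORCE is the grip in N (left out, the last holds). Time passes only in rows, so rows that do not move let the fingers close. It gives the time, the measured TCP pose, the force and the opening at its end, in the units of the state.
- ctrl.get_obs(): the state, without advancing time (a new reading comes with each control period).
- ctrl.camera(name): name is "scene" or "top"; returns (picture, depth): 420x560x3 uint8, red, green, blue; 420x560 float32, m along the optical axis (not along the pixel's ray), 0 where there is no reading.
- ctrl.camera_params(name): a dict with "vertical_fov" (degrees; the focal length in pixels is half the picture's height over the tangent of half this angle, whatever the lens; pixels are square), "cx", "cy" (the principal point, pixels), "distortion" ([k1, k2, p1, p2, k3] as OpenCV has them; the pictures are not rectified), "camera_from_world" (4x4, takes a point from world to camera coordinates). Camera axes: x right, y down, z forward; pixel columns grow to the right and rows downward; lengths in m; the calibration is good to about 2 mm. A picture is of the moment at which its call begins. camera_params takes no time and is no camera call.
- ctrl.hand_in(): hands the job in, once; it reports no verdict.
Trained networks look in the newest picture that a camera, given by its name, has taken for a name from the list of things; names that differ only in an ending like _2 or _b are one class to them, and where a whole thing is asked for, a point or a joint stands for the part that bears it (a point fixed in the world has none). Each returns a list of dicts, best first, with "score" (0 to 1); they miss things now and then, are a little off and sometimes report something else, mostly with a low value. They report only what shows in the picture. A call takes as long as a camera call.
- ctrl.spot_in(camera, label): "bbox" ([centre column, centre row, width, height] in pixels, round what is visible of it).
- ctrl.place_of(camera, label): "centre" ([column, row] in pixels: a listed point, or the origin of a listed thing).
The state is a dict: "time_s": time; "qpos": joint angles; "joint_vel": joint speeds; "tau": joint torques, N m; "ee_pos": TCP position; "eef_rot": TCP orientation; "force": force on the tool from outside, world axes, zero at the start; "moment": the same for the moment, N m; "grip_width": finger opening in m.
Only numpy, scipy, OpenCV 4.12 (cv2) and the standard library are available. Lean on these libraries where they do the work, as an engineer would, in place of code of your own. Each camera call takes 0.05 s, during which the arm holds its last target. There are 200 camera calls.

## Working session

There is one attempt and no reset: what is moved stays moved. The work goes in short steps, Python scripts to look and compute and a shell command to move; the robot and the scene stay as the last step left them, time stands still between calls to the robot, and variables do not carry over. Pictures are saved under pics/ and viewed, about 8 in all and at most 12, crops included, and the job is handed in when it is done.

```bash
ls; mkdir -p pics; cat > h.py <<'E'
import numpy as np, cv2, json
from scipy.spatial.transform import Rotation as Rn
from station import ctrl
def K(p):
    f=210/np.tan(np.radians(p["vertical_fov"])/2)
    return np.array([[f,0,p["cx"]],[0,f,p["cy"]],[0,0,1]])
def shot(cam,fn=None):
    im,d=ctrl.camera(cam)
    if fn: cv2.imwrite("pics/"+fn,im[:,:,::-1])
    return im,d
def rays(cam,px):
    p=ctrl.camera_params(cam)
    u=cv2.undistortPoints(np.array(px,float).reshape(-1,1,2),K(p),np.array(p["distortion"],float))[:,0]
    return np.c_[u,np.ones(len(u))],np.linalg.inv(np.array(p["camera_from_world"]))
def at_z(cam,px,z):
    r,T=rays(cam,px); w=r@T[:3,:3].T; o=T[:3,3]
    return o+w*((z-o[2])/w[:,2])[:,None]
def cloud(cam,d):
    v,u=np.mgrid[:420,:560]
    r,T=rays(cam,np.c_[u.ravel(),v.ravel()])
    P=(r*d.ravel()[:,None])@T[:3,:3].T+T[:3,3]
    P[d.ravel()==0]=np.nan
    return P.reshape(420,560,3)
def togo(pos,yaw=None):
    """tool-axis shift in cm (and turn) from current measured pose to world pos, tool down"""
    o=ctrl.get_obs(); R=Rn.from_euler('xyz',o["eef_rot"])
    print("pos",np.round(o["ee_pos"],4),"rot",np.round(o["eef_rot"],3),"shift cm",np.round(R.inv().apply(np.array(pos)-o["ee_pos"])*100,2))
    print("tool axes x,y,z in world",np.round(R.as_matrix().T,3).tolist())
    if yaw is not None:
        Rt=Rn.from_euler('xyz',[np.pi,0,yaw]); print("turn",np.round((R.inv()*Rt).as_rotvec(),3))
E
cat > a.py <<'E'
from h import *
o=ctrl.get_obs(); print({k:np.round(v,3).tolist() for k,v in o.items()})
ims=[]
for c in ("top","scene"):
    im,d=shot(c); ims.append(im)
    P=cloud(c,d); print(c,np.round(np.linalg.inv(np.array(ctrl.camera_params(c)["camera_from_world"]))[:3,3],3))
    for l in ("drawer_handle","bowl_medium","bowl_small","brush","die","spanner"):
        s=ctrl.place_of(c,l)[:1]
        for q in s:
            z={"drawer_handle":.096}.get(l,0.004)
            print(l,round(q["score"],2),np.round(q["centre"],1),at_z(c,[q["centre"]],z).round(3)[0])
cv2.imwrite("pics/1.png",np.vstack(ims)[:,:,::-1][::1])
cv2.imwrite("pics/1.png",cv2.resize(np.hstack(ims)[:,:,::-1],(800,300)))
cv2.imwrite("pics/1t.png",ims[0][:,:,::-1]);cv2.imwrite("pics/1s.png",ims[1][:,:,::-1])
E
python3 a.py
```

```text
pics
{'time_s': 0.0, 'qpos': [-1.345, 0.3, 1.522, 0.0, 1.321, -0.067], 'joint_vel': [-0.001, 0.001, 0.0, -0.001, -0.001, -0.0], 'tau': [-0.0, -53.18, -35.273, 0.071, 0.024, -0.0], 'ee_pos': [0.159, -0.526, 0.17], 'eef_rot': [-3.142, 0.001, -1.278], 'force': [-0.081, -0.104, 0.137], 'moment': [-0.063, -0.019, -0.035], 'grip_width': 0.094}
top [0.481 0.042 1.4  ]
drawer_handle 0.97 [257.1 194.6] [0.652 0.102 0.096]
bowl_medium 0.63 [362.3 263.7] [ 0.454 -0.192  0.004]
bowl_small 0.76 [431.5 249.5] [ 0.49  -0.393  0.004]
brush 0.95 [413.6 184.5] [ 0.68  -0.352  0.004]
die 0.78 [352.4 169.1] [ 0.732 -0.176  0.004]
spanner 0.35 [432.9 251.8] [ 0.483 -0.397  0.004]
scene [0.042 0.874 0.899]
drawer_handle 0.82 [265.1 219. ] [0.655 0.107 0.096]
bowl_medium 0.7 [361.4 214.2] [ 0.46  -0.196  0.004]
bowl_small 0.85 [378.3 186.3] [ 0.484 -0.389  0.004]
brush 0.88 [328.4 172.1] [ 0.694 -0.367  0.004]
die 0.83 [292.6 192.3] [ 0.735 -0.168  0.004]
spanner 0.88 [241.2 353.6] [0.457 0.473 0.004]
```

View pics/1t.png

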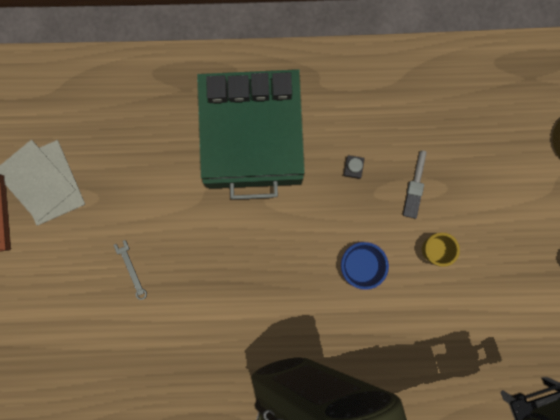

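View pics/1s.png

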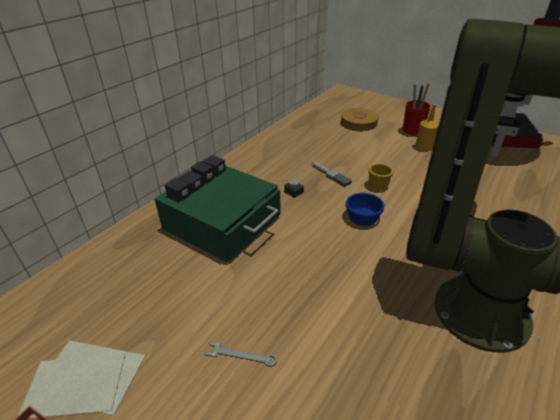

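The top view shows the shut drawer with its handle near (254,197), the blue bowl at (365,265), the yellow bowl at (441,249), the die at (354,167), the brush at (415,190) and the spanner at (131,270). The scene view agrees.

```bash
cat >> h.py <<'E'
def circ(P):
    """least-squares circle through xy"""
    from scipy.optimize import least_squares
    f=lambda a:np.hypot(P[:,0]-a[0],P[:,1]-a[1])-a[2]
    r=least_squares(f,[*P[:,:2].mean(0),.06],loss='soft_l1',f_scale=.002); return r.x
def bowl(P,c,r,zt,box=.02):
    rr=np.hypot(P[...,0]-c[0],P[...,1]-c[1])
    m=(rr<r+box)&(P[...,2]>zt-.008)&(P[...,2]<zt+.012)
    return circ(P[m]),m.sum(),np.nanmedian(P[m][:,2])
E
cat > b.py <<'E'
from h import *
for c in ("top","scene"):
    im,d=shot(c); P=cloud(c,d)
    print(c,"med",bowl(P,(.457,-.194),.066,.060),"small",bowl(P,(.487,-.391),.047,.072))
    m=(abs(P[...,0]-.655)<.03)&(abs(P[...,1]-.1)<.08)&(abs(P[...,2]-.1)<.015)
    Q=P[m]
    # cut off plate: keep front cluster
    bx=np.nanmin(Q[:,0]); 
    for y in np.arange(.03,.18,.02):
        s=Q[abs(Q[:,1]-y)<.01]
        if len(s): print(round(y,2),len(s),np.sort(s[:,0].round(3))[:: max(1,len(s)//8)],s[:,2].max().round(3))
    m=(P[...,2]>.12)&(P[...,2]<.14)&(P[...,0]>.6)&(abs(P[...,1]-.1)<.3)
    rc=cv2.minAreaRect(P[m][:,:2].astype(np.float32)); print("unit",rc, cv2.boxPoints(rc).round(3).tolist())
E
python3 b.py
```

```text
top med (array([ 0.45040447, -0.18899147,  0.0619809 ]), np.int64(435), np.float64(0.05860783627397348)) small (array([ 0.48865551, -0.40043544,  0.04323071]), np.int64(323), np.float64(0.07062868723908089))
0.05 60 [0.647 0.65  0.654 0.658 0.663 0.669 0.674 0.678 0.682] 0.104
0.07 27 [0.646 0.647 0.648 0.65  0.65  0.652 0.652 0.654 0.655] 0.106
0.09 23 [0.647 0.647 0.648 0.648 0.65  0.65  0.65  0.651 0.653 0.653 0.653 0.654] 0.105
0.11 30 [0.646 0.646 0.646 0.648 0.648 0.649 0.651 0.651 0.653 0.654] 0.104
0.13 27 [0.646 0.646 0.647 0.649 0.649 0.651 0.651 0.654 0.654] 0.105
0.15 22 [0.646 0.646 0.647 0.647 0.649 0.649 0.649 0.649 0.651 0.652 0.652] 0.107
0.17 55 [0.644 0.647 0.65  0.653 0.656 0.662 0.667 0.672 0.678 0.683] 0.105
unit ((0.8380060195922852, 0.11552293598651886), (0.30214840173721313, 0.28275275230407715), 0.9830635786056519) [[0.6850000023841858, 0.2540000081062317], [0.6890000104904175, -0.02800000086426735], [0.9909999966621399, -0.023000000044703484], [0.9869999885559082, 0.2590000033378601]]
scene med (array([ 0.45128563, -0.1870706 ,  0.06176568]), np.int64(272),
[... 243 characters left out ...]
 0.649 0.65  0.652 0.655 0.67 ] 0.103
0.09 19 [0.645 0.646 0.647 0.648 0.649 0.649 0.65  0.651 0.652 0.655] 0.104
0.11 12 [0.646 0.646 0.647 0.647 0.648 0.648 0.648 0.649 0.65  0.651 0.652 0.653] 0.101
0.13 18 [0.643 0.644 0.646 0.647 0.648 0.65  0.65  0.654 0.654] 0.102
0.15 19 [0.644 0.646 0.646 0.647 0.647 0.648 0.648 0.65  0.652 0.652] 0.102
0.17 45 [0.644 0.647 0.65  0.652 0.657 0.663 0.669 0.674 0.68 ] 0.103
unit ((1.188951015472412, 0.09985946118831635), (1.005760669708252, 0.595788300037384), 0.006445719860494137) [[0.6859999895095825, 0.39800000190734863], [0.6859999895095825, -0.1979999989271164], [1.6920000314712524, -0.1979999989271164], [1.6920000314712524, 0.39800000190734863]]
```

```bash
python3 -m inch '[0,0,0,0,0,-0.185,0.32, 0,0,0,0,0,-0.185,0.32, 0,0,0,0,0,-0.185,0.32, 0,0,0,0,0,-0.185,0.32, 0,0,0,0,0,-0.185,0.32, 0,0,0,0,0,-0.185,0.32, 0,0,0,0,0,-0.185,0.32, 3,-3.9,0,0,0,0,0.32, 3,-3.9,0,0,0,0,0.32, 3,-3.9,0,0,0,0,0.32, 3,-3.9,0,0,0,0,0.32, 3,-3.9,0,0,0,0,0.32, 3,-3.9,0,0,0,0,0.32, 3,-3.9,0,0,0,0,0.32, 3,-3.9,0,0,0,0,0.32, 3,-3.9,0,0,0,0,0.32, 3,-3.9,0,0,0,0,0.32, 3,-3.9,0,0,0,0,0.32, 3,-3.9,0,0,0,0,0.32]' 10
python3 -c "
from h import *
togo([.65,.11,.14],.017)"
```

```text
time_s: 3.18
ee_pos: [0.5116, -0.0511, 0.1703]
eef_rot: [3.141, -0.0, 0.017]
force: [-0.1, -0.1, 0.6]
grip_width: 0.03
pos [ 0.5116 -0.0511  0.1703] rot [ 3.141 -0.     0.017] shift cm [ 14.11 -15.87   3.03]
tool axes x,y,z in world [[1.0, 0.017, 0.0], [0.017, -1.0, 0.0], [0.0, -0.0, -1.0]]
turn [ 0. -0.  0.]
```

```bash
python3 -m inch '[3.5,-4,0,0,0,0,0.32, 3.5,-4,0,0,0,0,0.32, 3.5,-4,0,0,0,0,0.32, 3.5,-3.8,0,0,0,0,0.32, 0,0,1.5,0,0,0,0.32, 0,0,1.5,0,0,0,0.32, 0,0,0,0,0,0,0.32]'
python3 -c "
from h import *
togo([.65,.11,.077],.017)
im,d=shot('top'); cv2.imwrite('pics/2.png',cv2.resize(im[130:230,190:320,::-1],None,fx=5,fy=5))"
```

```text
time_s: 4.05
ee_pos: [0.647, 0.1068, 0.1387]
eef_rot: [3.141, 0.003, 0.016]
force: [-0.1, -0.2, -0.4]
grip_width: 0.0303
pos [0.647  0.1068 0.1387] rot [3.141e+00 3.000e-03 1.600e-02] shift cm [ 0.32 -0.31  6.17]
tool axes x,y,z in world [[1.0, 0.016, -0.003], [0.016, -1.0, 0.0], [-0.003, -0.0, -1.0]]
turn [ 0.     0.003 -0.001]
```

View pics/2.png

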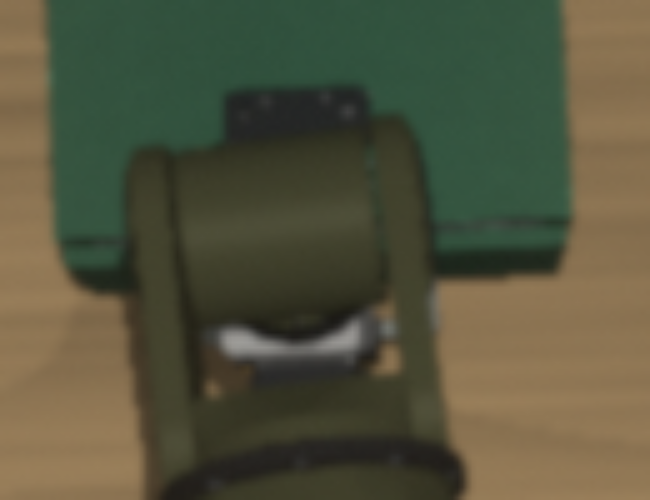

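The wrist hides the handle from above, but it lines up with it: the bar shows at about (300,345) in the crop. I'll go down and check the force.

```bash
python3 -m inch '[0.3,-0.3,0,0,0,0,0.32, 0,0,1,0,0,0,0.32, 0,0,1,0,0,0,0.32, 0,0,1,0,0,0,0.32, 0,0,1,0,0,0,0.32, 0,0,1,0,0,0,0.32, 0,0,1,0,0,0,0.32, 0,0,0,0,0,0,0.32]' 10
python3 -m inch '[0,0,0,0,0,0,0, 0,0,0,0,0,0,0, 0,0,0,0,0,0,0]' 10
```

```text
time_s: 5.1
ee_pos: [0.6505, 0.1108, 0.0791]
eef_rot: [3.141, 0.002, 0.017]
force: [0.7, 0.0, 0.3]
grip_width: 0.0299
time_s: 5.48
ee_pos: [0.6511, 0.1109, 0.0805]
eef_rot: [-3.142, -0.0, 0.017]
force: [-0.0, -0.5, 0.2]
grip_width: 0.0036
```

The opening reads 3.6 mm, so the fingers did not close on a 10 mm bar. I'll take a look.

```bash
python3 -c "
from h import *
im,d=shot('scene'); cv2.imwrite('pics/3.png',cv2.resize(im[150:270,180:320,::-1],None,fx=5,fy=5,interpolation=2))
P=cloud('scene',d)
print(ctrl.place_of('scene','drawer_handle')[:2]); 
o=ctrl.get_obs();print(o['grip_width'],o['ee_pos'])"
```

```text
[{'centre': [266.0, 217.4], 'score': 0.72}]
0.00044578762764372855 [0.65102524 0.11088274 0.08030795]
```

View pics/3.png

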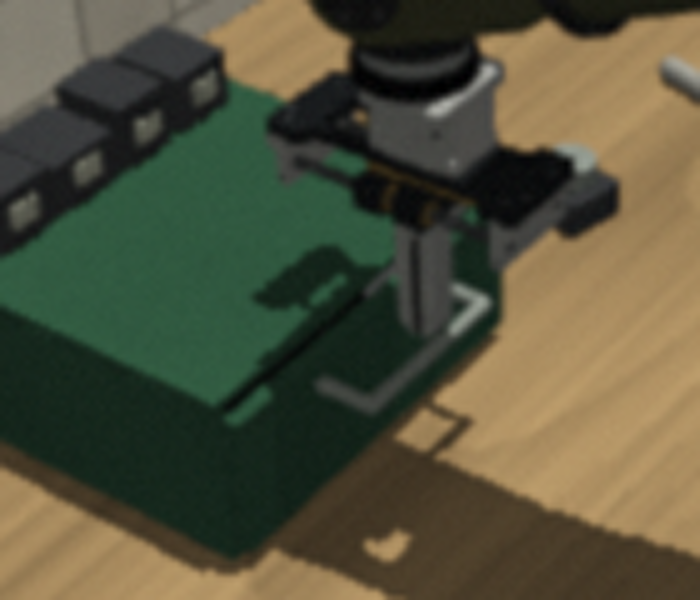

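```bash
cat >> h.py <<'E'
def proj(cam,X):
    p=ctrl.camera_params(cam);T=np.array(p["camera_from_world"])
    return cv2.projectPoints(np.array(X,float).reshape(-1,1,3),cv2.Rodrigues(T[:3,:3])[0],T[:3,3],K(p),np.array(p["distortion"],float))[0][:,0]
E
python3 -c "
from h import *
q=proj('scene',[[.651,.111,.0803],[.65,.17,.096],[.65,.11,.096],[.65,.05,.096],[.63,.17,.096],[.63,.11,.096],[.63,.05,.096]])
print(((q-[180,150])*5).round())
im,d=shot('scene');P=cloud('scene',d)
for r in range(196,224,2): print(r,[tuple(P[r,c].round(3)) for c in (264,267)])
"
```

```text
[[427. 370.]
 [369. 402.]
 [429. 350.]
 [485. 301.]
 [395. 415.]
 [455. 362.]
 [510. 312.]]
196 [(np.float64(0.646), np.float64(0.119), np.float64(0.196)), (np.float64(0.637), np.float64(0.115), np.float64(0.197))]
198 [(np.float64(0.643), np.float64(0.122), np.float64(0.191)), (np.float64(0.639), np.float64(0.113), np.float64(0.188))]
200 [(np.float64(0.643), np.float64(0.122), np.float64(0.184)), (np.float64(0.64), np.float64(0.112), np.float64(0.18))]
202 [(np.float64(0.645), np.float64(0.121), np.float64(0.176)), (np.float64(0.639), np.float64(0.114), np.float64(0.174))]
204 [(np.float64(0.647), np.float64(0.118), np.float64(0.165)), (np.float64(0.641), np.float64(0.112), np.float64(0.164))]
206 [(np.float64(0.645), np.float64(0.121), np.float64(0.161)), (np.float64(0.638), np.float64(0.117), np.float64(0.161))]
208 [(np.float64(0.647), np.float64(0.12), np.float64(0.152)), (np.float64(0.641), np.float64(0.113), np.float64(0.15))]
210 [(np.float64(0.648), np.float64(0.119), np.float64(0.142)), (np.float64(0.639), np.float64(0.115), np.float64(0.144))]
212 [(np.float64(0.647), np.float64(0.12), np.float64(0.136)), (np.float64(0.638), np.float64(0.117), np.float64(0.138))]
214 [(np.float64(0.645), np.float64(0.124), np.float64(0.131)), (np.float64(0.641), np.float64(0.114), np.float64(0.127))]
216 [(np.float64(0.649), np.float64(0.119), np.float64(0.119)), (np.float64(0.689), np.float64(0.053), np.float64(0.056))]
218 [(np.float64(0.69), np.float64(0.069), np.float64(0.058)), (np.float64(0.649), np.float64(0.104), np.float64(0.101))]
220 [(np.float64(0.652), np.float64(0.116), np.float64(0.099)), (np.float64(0.646), np.float64(0.109), np.float64(0.097))]
222 [(np.float64(0.644), np.float64(0.126), np.float64(0.102)), (np.float64(0.69), np.float64(0.053), np.float64(0.03))]
```

The camera puts the finger tips at z ≈ 0.116, hovering over the bar, although the state says 0.080. I'll open the gripper again and measure that offset.

```bash
python3 -m inch '[0,0,0,0,0,0,0.32, 0,0,0,0,0,0,0.32, 0,0,0,0,0,0,0.32]' 10
cat > c.py <<'E'
from h import *
im,d=shot('scene');P=cloud('scene',d)
o=ctrl.get_obs();e=o['ee_pos'];print(e,o['qpos'])
m=(abs(P[...,0]-e[0])<.05)&(abs(P[...,1]-e[1])<.02)&(P[...,2]>.08)&(P[...,2]<.2)
r,c=np.nonzero(m)
for v in range(r.min(),r.max()+1,2):
    k=r==v
    if k.any(): print(v,c[k].min(),c[k].max(),P[v,c[k]].mean(0).round(3),P[v,c[k]][:,0].min().round(3),P[v,c[k]][:,0].max().round(3))
cv2.imwrite('pics/4.png',cv2.resize(im[150:270,180:320,::-1],None,fx=5,fy=5,interpolation=2))
E
python3 c.py
```

```text
time_s: 6.0
ee_pos: [0.651, 0.1109, 0.0801]
eef_rot: [3.142, 0.0, 0.017]
force: [-0.4, 0.6, 0.2]
grip_width: 0.0271
[0.65095991 0.11089254 0.08014793] [1.13261735e-01 6.22826040e-01 1.26815022e+00 3.68703845e-05
 1.25065718e+00 9.62308085e-02]
192 255 260 [0.672 0.116 0.198] 0.667 0.677
194 256 260 [0.669 0.117 0.193] 0.666 0.675
196 256 262 [0.668 0.115 0.184] 0.665 0.674
198 256 272 [0.65  0.115 0.185] 0.625 0.676
200 256 272 [0.649 0.117 0.179] 0.626 0.673
202 256 272 [0.649 0.117 0.171] 0.625 0.677
204 254 273 [0.65  0.114 0.161] 0.625 0.7
206 256 273 [0.648 0.116 0.156] 0.625 0.677
208 254 273 [0.656 0.113 0.143] 0.626 0.701
210 252 273 [0.659 0.115 0.135] 0.624 0.701
212 250 273 [0.662 0.118 0.128] 0.624 0.699
214 252 273 [0.66  0.115 0.119] 0.625 0.69
216 252 271 [0.666 0.115 0.108] 0.626 0.691
218 253 270 [0.668 0.11  0.096] 0.632 0.692
220 252 267 [0.669 0.118 0.093] 0.646 0.69
222 253 265 [0.66  0.125 0.094] 0.645 0.689
224 263 263 [0.646 0.13  0.096] 0.646 0.646
```

View pics/4.png

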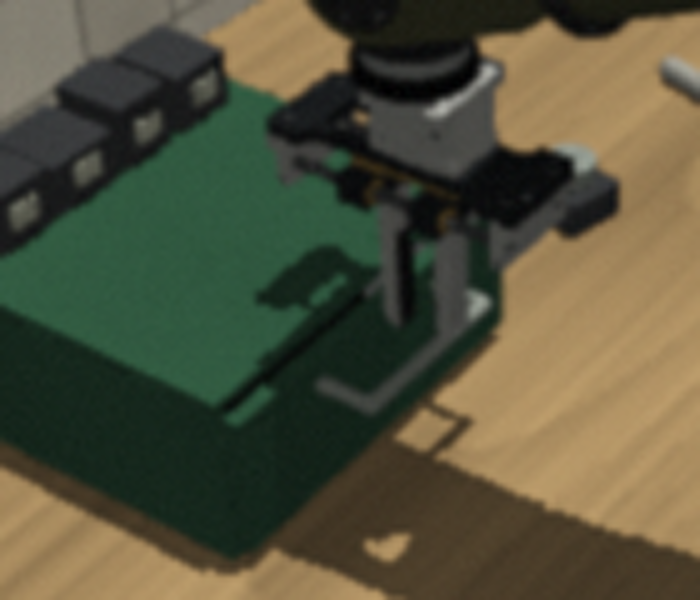

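Picture 4 shows the fingers straddling the bar, with tips at about (400,320) and (450,335) in the crop. That is z ≈ 0.113, so the tips sit about 34 mm higher than the state reports. I'll lower further and watch the force.

```bash
python3 -m inch '[0,0,0.9,0,0,0,0.32, 0,0,0.9,0,0,0,0.32, 0,0,0.9,0,0,0,0.32, 0,0,0.6,0,0,0,0.32, 0,0,0,0,0,0,0.32]' 10
python3 -m inch '[0,0,0,0,0,0,0, 0,0,0,0,0,0,0, 0,0,0,0,0,0,0, 0,0,0,0,0,0,0]' 15
```

```text
time_s: 6.68
ee_pos: [0.6507, 0.1108, 0.0465]
eef_rot: [3.142, 0.001, 0.017]
force: [1.9, -0.4, -0.9]
grip_width: 0.0302
time_s: 7.18
ee_pos: [0.6511, 0.1109, 0.0475]
eef_rot: [-3.142, -0.0, 0.017]
force: [-0.4, 0.1, 2.8]
grip_width: 0.0093
```

```bash
python3 -m inch '[-0.3,0,0,0,0,0,0, -0.6,0,0,0,0,0,0, -0.9,0,0,0,0,0,0, -1.1,0,0,0,0,0,0, -1.1,0,0,0,0,0,0, -1.1,0,0,0,0,0,0, -1.1,0,0,0,0,0,0, -1.1,0,0,0,0,0,0, -1.1,0,0,0,0,0,0, -1.1,0,0,0,0,0,0, -1.1,0,0,0,0,0,0, -1.1,0,0,0,0,0,0, -1.1,0,0,0,0,0,0, -1.1,0,0,0,0,0,0, -1.1,0,0,0,0,0,0, -1.1,0,0,0,0,0,0, -1,0,0,0,0,0,0, -0.8,0,0,0,0,0,0, -0.5,0,0,0,0,0,0, -0.2,0,0,0,0,0,0]' 15
python3 -m inch '[-0.3,0,0,0,0,0,0, -0.3,0,0,0,0,0,0, 0,0,0,0,0,0,0]' 15
```

```text
time_s: 9.68
ee_pos: [0.4644, 0.1076, 0.0474]
eef_rot: [3.141, -0.0, 0.017]
force: [2.5, -0.7, 5.3]
grip_width: 0.0096
time_s: 10.05
ee_pos: [0.4582, 0.1075, 0.0473]
eef_rot: [3.141, 0.0, 0.017]
force: [-0.5, -1.4, 8.8]
grip_width: 0.009
```

```bash
python3 -m inch '[-0.3,0,0,0,0,0,0, -0.3,0,0,0,0,0,0, -0.3,0,0,0,0,0,0, -0.2,0,0,0,0,0,0, 0,0,0,0,0,0,0]' 15
python3 -m inch '[-0.3,0,0,0,0,0,0, -0.2,0,0,0,0,0,0, -0.2,0,0,0,0,0,0, 0,0,0,0,0,0,0]' 15
```

```text
time_s: 10.68
ee_pos: [0.4474, 0.1073, 0.0473]
eef_rot: [3.141, 0.0, 0.017]
force: [0.6, -1.0, 7.6]
grip_width: 0.0097
time_s: 11.18
ee_pos: [0.4418, 0.1072, 0.0474]
eef_rot: [3.142, -0.003, 0.017]
force: [10.7, -0.7, -0.7]
grip_width: 0.0098
```

The stop is felt at 10.7 N after 0.209 m. I'll release, rise and move off to the right to look.

```bash
python3 -m inch '[0,0,0,0,0,0,0.32, 0,0,0,0,0,0,0.32, 0,0,0,0,0,0,0.32, 0,0,-2,0,0,0,0.32, 0,0,-4,0,0,0,0.32, 0,0,-4,0,0,0,0.32, 0,0,-2,0,0,0,0.32, 0,4,0,0,0,0.185,0.4, -0.7,4,0,0,0,0.185,0.4, -1.5,4,0,0,0,0.185,0.4, -2,3,0,0,0,0.185,0.4, -2.5,2,0,0,0,0.185,0.4, -3,2,0,0,0,0.185,0.4, -3,1,0,0,0,0.185,0.4, -3,0,0,0,0,0.185,0.4, -3,0,0,0,0,0.1,0.4, 0,0,0,0,0,0,0.4]' 15
cat > d.py <<'E'
from h import *
o=ctrl.get_obs();print(o['ee_pos'],o['eef_rot'],o['grip_width'],o['time_s'])
im,d=shot('top','5.png');P=cloud('top',d)
for l in ('drawer_handle','bowl_large','bowl_medium','bowl_small'):
    for q in ctrl.place_of('top',l)[:1]: print(l,q, at_z('top',[q['centre']],{'drawer_handle':.096,'bowl_large':.018}.get(l,0))[0].round(3))
q=ctrl.place_of('top','bowl_large')
if q:
    c=at_z('top',[q[0]['centre']],.018)[0]; print('L',bowl(P,c,.088,.068))
m=(abs(P[...,0]-.442)<.014)&(abs(P[...,1]-.107)<.045)&(abs(P[...,2]-.1)<.012); print('bar',P[m].mean(0).round(4),m.sum())
E
python3 d.py
```

```text
time_s: 13.3
ee_pos: [0.2666, 0.0743, 0.1671]
eef_rot: [3.141, 0.0, -1.551]
force: [-0.1, -0.6, -0.0]
grip_width: 0.0374
[0.26661158 0.07425257 0.16706491] [ 3.14144266e+00  9.27188722e-05 -1.55125480e+00] 0.03744273859888827 13.3
drawer_handle {'centre': [260.4, 272.4], 'score': 0.94} [0.44  0.099 0.096]
bowl_large {'centre': [251.8, 222.7], 'score': 0.6} [0.581 0.123 0.018]
bowl_medium {'centre': [364.2, 267.0], 'score': 0.97} [ 0.444 -0.198  0.   ]
bowl_small {'centre': [434.1, 249.0], 'score': 0.74} [ 0.491 -0.402  0.   ]
L (array([0.58916103, 0.12220869, 0.08380201]), np.int64(601), np.float64(0.06640893102304823))
bar [0.4415 0.1097 0.0991] 132
```

View pics/5.png

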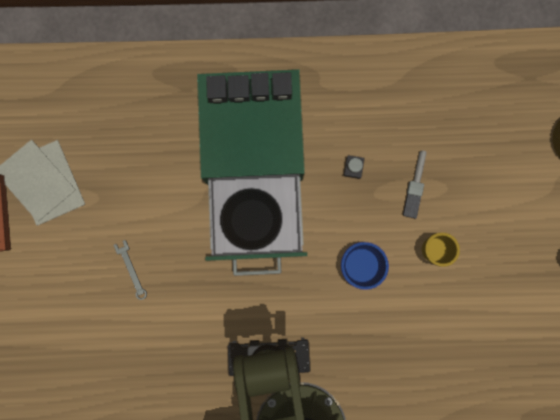

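The top view shows the drawer open with the black bowl standing clear at (251,219) px, which is (0.589, 0.122). The bar is at x = 0.4415, and the other things are unmoved. Next is the blue bowl: I'll approach its left rim.

```bash
python3 -m inch '[2,-1.8,0,0,0,0,0.4, 4,-3.5,0,0,0,0,0.4, 4,-3.5,0,0,0,0,0.4, 4,-3.5,0,0,0,0,0.4, 4,-3.5,2,0,0,0,0.4, 2.4,-2.2,3,0,0,0,0.4, 0,0,3,0,0,0,0.4, 0,0,0,0,0,0,0.4]' 45
cat > e.py <<'E'
from h import *
togo([.451,-.126,.012],-1.5708)
im,d=shot('scene');P=cloud('scene',d);e=ctrl.get_obs()['ee_pos']
cv2.imwrite('pics/6.png',cv2.resize(im[120:270,290:470,::-1],None,fx=4,fy=4,interpolation=2))
print('tip proj if offset 0, .034',((proj('scene',[e,e+[0,0,.034]])-[290,120])*4).round())
m=(abs(P[...,0]-e[0])<.014)&(abs(P[...,1]-e[1])<.04)&(P[...,2]>.068)&(P[...,2]<.17)
r,c=np.nonzero(m)
for v in range(r.min(),r.max()+1,2):
    Q=P[v,c[r==v]]; 
    if len(Q): print(v,c[r==v].min(),c[r==v].max(),Q.min(0).round(3),Q.max(0).round(3))
E
python3 e.py
```

```text
time_s: 14.6
ee_pos: [0.4492, -0.128, 0.0854]
eef_rot: [3.137, 0.002, -1.555]
force: [0.3, -0.3, 0.6]
grip_width: 0.0378
pos [ 0.4492 -0.128   0.0854] rot [ 3.137e+00  2.000e-03 -1.555e+00] shift cm [-0.18 -0.22  7.34]
tool axes x,y,z in world [[0.016, -1.0, -0.002], [-1.0, -0.016, 0.004], [-0.004, 0.002, -1.0]]
turn [0.004 0.002 0.016]
tip proj if offset 0, .034 [[271. 345.]
 [276. 311.]]
183 363 367 [ 0.441 -0.156  0.167] [ 0.451 -0.148  0.167]
185 363 367 [ 0.441 -0.162  0.155] [ 0.451 -0.145  0.165]
187 362 366 [ 0.441 -0.151  0.153] [ 0.452 -0.141  0.159]
189 361 366 [ 0.443 -0.158  0.141] [ 0.455 -0.142  0.151]
191 354 366 [ 0.439 -0.155  0.135] [ 0.455 -0.091  0.169]
193 354 365 [ 0.439 -0.154  0.128] [ 0.454 -0.092  0.162]
195 353 364 [ 0.44  -0.149  0.12 ] [ 0.46  -0.097  0.154]
197 353 359 [ 0.44  -0.102  0.14 ] [ 0.458 -0.095  0.147]
199 353 359 [ 0.44  -0.105  0.132] [ 0.456 -0.094  0.14 ]
201 356 359 [ 0.439 -0.107  0.126] [ 0.447 -0.096  0.132]
```

View pics/6.png

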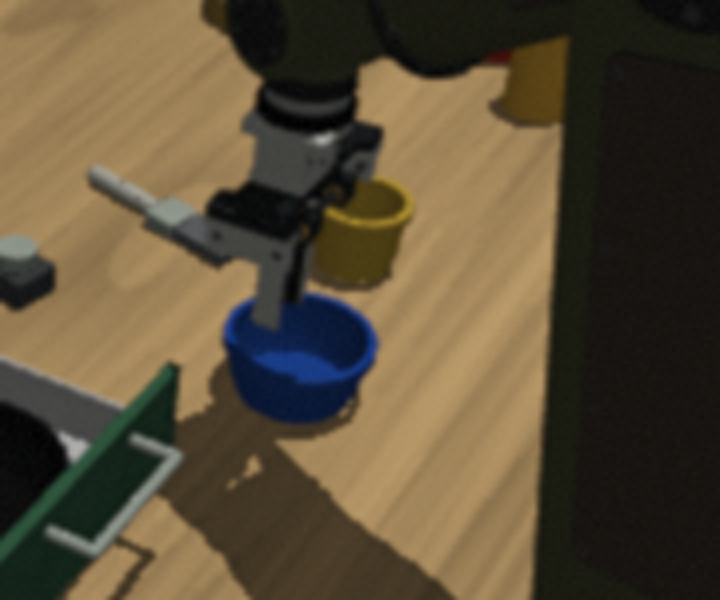

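In picture 6 the fingers hang over the blue bowl's left rim, tip at (268,325) px in the crop. The tip measures z ≈ 0.121 against 0.085 reported, so the 35 mm offset is confirmed. I'll go down and grip.

```bash
python3 -m inch '[-0.2,-0.2,1.5,0,0,0,0.4, 0,0,1.5,0,0,0,0.4, 0,0,1.5,0,0,0,0.4, 0,0,1.5,0,0,0,0.4, 0,0,1.3,0,0,0,0.4, 0,0,0,0,0,0,0.4]' 45
python3 -m inch '[0,0,0,0,0,0,0, 0,0,0,0,0,0,0, 0,0,0,0,0,0,0, 0,0,0,0,0,0,0, 0,0,0,0,0,0,0]' 45
```

```text
time_s: 15.4
ee_pos: [0.4519, -0.1255, 0.0131]
eef_rot: [3.14, 0.001, -1.554]
force: [-0.0, 0.1, -0.1]
grip_width: 0.0377
time_s: 16.02
ee_pos: [0.4527, -0.1258, 0.0145]
eef_rot: [-3.141, -0.0, -1.554]
force: [0.6, -0.4, 5.7]
grip_width: 0.0072
```

```bash
python3 -m inch '[0,0,-0.5,0,0,0,0, 0,0,-1,0,0,0,0, 0,0,-2,0,0,0,0, 0,0,-3,0,0,0,0, 0,0,-3,0,0,0,0, 0,0,-3,0,0,0,0, 0,0,-1.5,0,0,0,0, 0,0,0,0,0,0,0]' 45
cat > f.py <<'E'
from h import *
import sys
r,zg,name=float(sys.argv[1]),float(sys.argv[2]),sys.argv[3]   # expected mid-lip radius, rim z
e=ctrl.get_obs()['ee_pos']; print(e)
for c in ('scene','top'):
    im,d=shot(c);P=cloud(c,d)
    h=cv2.cvtColor(im,cv2.COLOR_RGB2HSV); H=h[...,0]
    col=((H>105)&(H<130) if name=='blue' else (H>18)&(H<32))&(h[...,1]>120)
    m=col&(np.linalg.norm(P[...,:2]-e[:2],axis=2)<.2)&(P[...,2]>zg-.03)
    Q=P[m]
    if len(Q)<30: print(c,'few',len(Q)); continue
    top=Q[Q[:,2]>zg-.012]
    A=np.c_[top[:,:2]-top[:,:2].mean(0),np.ones(len(top))]; k=np.linalg.lstsq(A,top[:,2],rcond=None)[0]
    print(c,len(Q),'rim circ',circ(top).round(4),'plane slope',k.round(3))
    if len(sys.argv)>4: cv2.imwrite('pics/'+sys.argv[4]+c+'.png',cv2.resize(im[100:300,220:420,::-1],None,fx=3,fy=3,interpolation=2))
E
python3 f.py .062 .200 blue 7
```

```text
time_s: 17.02
ee_pos: [0.4527, -0.1257, 0.1546]
eef_rot: [-3.14, -0.0, -1.554]
force: [0.4, 0.1, -1.5]
grip_width: 0.0074
[ 0.45271254 -0.12567525  0.15462856]
scene 491 rim circ [ 0.4459 -0.1819  0.0613] plane slope [0.006 0.116 0.199]
top 181 rim circ [ 0.4456 -0.1829  0.0605] plane slope [0.287 1.57  0.214]
```

View pics/7scene.png

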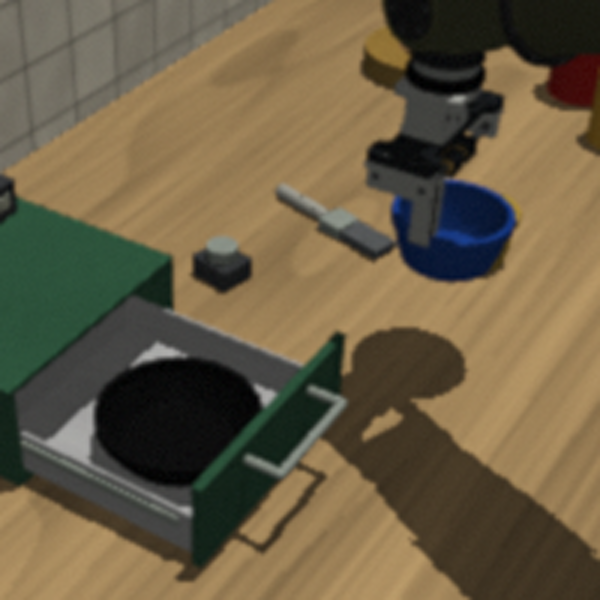

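Picture 7 shows the blue bowl hanging about level from the fingers, rim near (455,205) px in the crop. The black bowl stands at (180,420), and the brush and die are untouched. I'll carry the bowl over.

```bash
python3 -m inch '[-1.5,-0.7,0,0,0,0,0, -3,-1.4,0,0,0,0,0, -3.7,-1.75,0,0,0,0,0, -3.7,-1.75,0,0,0,0,0, -3.7,-1.75,0,0,0,0,0, -3.7,-1.75,0,0,0,0,0, -3.7,-1.75,0,0,0,0,0, -3.7,-1.75,0,0,0,0,0, -2.5,-1.2,0,0,0,0,0, -1.4,-0.7,0,0,0,0,0, 0,0,0,0,0,0,0, 0,0,0,0,0,0,0]' 45
cat > g.py <<'E'
from h import *
import sys
from scipy.optimize import least_squares
name,zr,r,R2=sys.argv[1],float(sys.argv[2]),float(sys.argv[3]),float(sys.argv[4])  # colour, rim z, lip outer radius, slack
o=ctrl.get_obs(); e=o['ee_pos']; print(e,o['eef_rot'],o['grip_width'])
for c in ('scene','top'):
    im,d=shot(c);P=cloud(c,d)
    h=cv2.cvtColor(im,cv2.COLOR_RGB2HSV); H=h[...,0]
    col=((H>105)&(H<130) if name=='blue' else (H>15)&(H<32))&(h[...,1]>120)
    near=col&(np.linalg.norm(P[...,:2]-e[:2],axis=2)<.17)&(P[...,2]>zr-.05)
    Q=P[near]; print(c,len(Q))
    if len(Q)<30: continue
    ctr=e[:2]+np.array([0,-(r-.004)])
    k=None
    for _ in range(4):
        rr=np.hypot(*(Q[:,:2]-ctr).T); s=Q[(rr>r-.011)&(rr<r+.003)]
        if len(s)<15: break
        # highest points per azimuth sector
        a=((np.arctan2(s[:,1]-ctr[1],s[:,0]-ctr[0])+np.pi)/(2*np.pi)*16).astype(int)
        t=np.vstack([s[a==i][s[a==i][:,2]>np.sort(s[a==i][:,2])[-3:].mean()-.005] for i in range(17) if (a==i).sum()>3])
        ctr=circ(t)[:2]
    A=np.c_[t[:,:2]-ctr,np.ones(len(t))]; k=np.linalg.lstsq(A,t[:,2],rcond=None)[0]
    print('  ctr',circ(t).round(4),'slope',k.round(3),'sectors',np.unique(a))
E
python3 g.py blue .202 .066 .1
```

```text
time_s: 18.62
ee_pos: [0.592, 0.1821, 0.154]
eef_rot: [3.141, -0.0, -1.554]
force: [-0.8, -0.1, -1.5]
grip_width: 0.0071
[0.5920298  0.18211435 0.15398237] [ 3.14118430e+00 -2.03194506e-04 -1.55448450e+00] 0.007086774542399433
scene 851
  ctr [0.5852 0.1238 0.0612] slope [-0.038 -0.022  0.196] sectors [ 0  1  2  3  4  5  6  9 10 11 12 13 14 15]
top 548
  ctr [0.5863 0.1208 0.0617] slope [-0.12   0.057  0.205] sectors [ 0  1  2  3  4  5  6  7  8  9 12 13 15]
```

```bash
python3 -m inch '[0,-0.3,1,0,0,0,0, 0,0,2,0,0,0,0, 0,0,2,0,0,0,0, 0,0,2,0,0,0,0, 0,0,1.5,0,0,0,0, 0,0,1,0,0,0,0, 0,0,0.6,0,0,0,0, 0,0,0.4,0,0,0,0, 0,0,0.3,0,0,0,0, 0,0,0,0,0,0,0]' 45
python3 -m inch '[0,0,0.3,0,0,0,0, 0,0,0.2,0,0,0,0, 0,0,0,0,0,0,0]' 45
```

```text
time_s: 19.98
ee_pos: [0.5953, 0.1828, 0.0462]
eef_rot: [-3.142, 0.0, -1.554]
force: [0.2, -0.9, -1.4]
grip_width: 0.0071
time_s: 20.35
ee_pos: [0.5952, 0.1828, 0.041]
eef_rot: [3.141, -0.0, -1.554]
force: [-0.1, -0.8, -2.0]
grip_width: 0.0076
```

```bash
python3 -m inch '[0,0,0.2,0,0,0,0, 0,0,0.1,0,0,0,0, 0,0,0.1,0,0,0,0, 0,0,0,0,0,0,0]' 45
python3 -m inch '[0,0,0.1,0,0,0,0, 0,0,0.1,0,0,0,0, 0,0,0,0,0,0,0]' 45; python3 g.py blue .082 .066 .1
```

```text
time_s: 20.85
ee_pos: [0.5953, 0.1828, 0.0372]
eef_rot: [3.142, -0.0, -1.554]
force: [-0.7, -0.9, -1.5]
grip_width: 0.0073
time_s: 21.22
ee_pos: [0.596, 0.1831, 0.0365]
eef_rot: [-3.139, 0.001, -1.554]
force: [-0.6, -0.3, 8.4]
grip_width: 0.0071
[0.59604249 0.18307033 0.0365125 ] [-3.13941200e+00  5.15791593e-04 -1.55380954e+00] 0.007108902366446965
scene 775
  ctr [0.5881 0.1236 0.0607] slope [-0.024  0.021  0.082] sectors [ 0  1  2  3  4  5  6 10 11 12 13 14 15]
top 452
  ctr [0.5904 0.1212 0.0609] slope [-0.303  0.434  0.106] sectors [ 0  1  2  3  4  5  6  7  8  9 15]
```

Contact is felt at exactly the predicted seating height. I'll release and lift.

```bash
python3 -m inch '[0,0,0,0,0,0,0.25, 0,0,0,0,0,0,0.25, 0,0,0,0,0,0,0.25, 0,0,-0.5,0,0,0,0.25, 0,0,-1,0,0,0,0.25, 0,0,-2,0,0,0,0.4, 0,0,-4,0,0,0,0.4, 0,0,-4,0,0,0,0.4, 2,3,-1,0,0,0,0.4, 4,4,0,0,0,0,0.4, 5,2,0,0,0,0,0.4, 5,1,0,0,0,0,0.4, 5,0,0,0,0,0,0.4, 5,0,0,0,0,0,0.4, 5,0,0,0,0,0,0.4, 5,0,0,0,0,0,0.4, 5,0,0,0,0,0,0.4, 5,0,0,0,0,0,0.4, 5,0,0,0,0,0,0.4, 0,0,0,0,0,0,0.4]' 45
cat > k.py <<'E'
from h import *
im,d=shot('top','8.png');P=cloud('top',d)
S=P
for n,c,r,z in (('L',(.589,.122),.084,.068),('M',(.589,.122),.062,.082),('S',(.489,-.399),.043,.072)): print(n,bowl(P,c,r,z,.008))
rr=np.hypot(P[...,0]-.589,P[...,1]-.122); print('floor M z',np.nanmedian(P[rr<.03][:,2]))
im,d=shot('scene');P=cloud('scene',d)
for n,c,r,z in (('M',(.589,.122),.062,.082),('S',(.489,-.399),.043,.072)): print(n,bowl(P,c,r,z,.008))
togo([.49,-.399+.043,.08],-1.5708)
for P in (S,):
    m=(abs(P[...,0]-.442)<.014)&(abs(P[...,1]-.107)<.045)&(abs(P[...,2]-.1)<.012); print('bar',P[m].mean(0).round(4))
E
python3 k.py
```

```text
time_s: 23.82
ee_pos: [0.5033, -0.3315, 0.1603]
eef_rot: [-3.142, -0.0, -1.557]
force: [-0.4, -0.2, 0.5]
grip_width: 0.0376
L (array([0.58977835, 0.12164072, 0.08111693]), np.int64(835), np.float64(0.06756033845677711))
M (array([0.58996297, 0.12185017, 0.06155968]), np.int64(419), np.float64(0.08044758827975662))
S (array([ 0.45651821, -0.42854439,  0.00363479]), np.int64(13), np.float64(0.07077005637088418))
floor M z 0.02513510810913433
M (array([0.58880318, 0.12502828, 0.06173652]), np.int64(360), np.float64(0.08094087070728395))
S (array([ 0.49060162, -0.39862536,  0.0426647 ]), np.int64(158), np.float64(0.07058364162967878))
pos [ 0.5039 -0.3286  0.1605] rot [-3.141  0.    -1.554] shift cm [2.71 1.43 8.05]
tool axes x,y,z in world [[0.016, -1.0, -0.0], [-1.0, -0.016, -0.0], [0.0, 0.0, -1.0]]
turn [-0.     0.     0.016]
bar [0.442  0.1102 0.0987]
```

View pics/8.png

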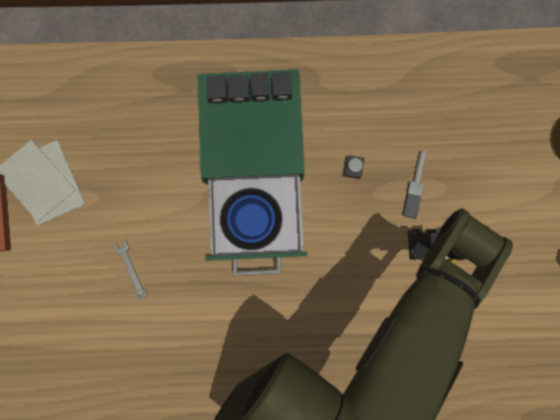

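Picture 8 shows blue concentric in black at (251,219) px, with its rim at 0.0805 and the drawer still open. Next is the yellow bowl's left rim.

```bash
python3 -m inch '[2.7,1.4,2,0,0,0,0.3, 0,0,3,0,0,0,0.3, 0,0,3,0,0,0,0.3, 0,0,0,0,0,0,0.3]' 40
python3 -c "
from h import *
togo([.4895,-.356,.023],-1.5708)"
```

```text
time_s: 24.42
ee_pos: [0.4899, -0.3542, 0.0789]
eef_rot: [3.139, 0.002, -1.553]
force: [0.5, 0.5, 0.4]
grip_width: 0.0279
pos [ 0.4899 -0.3542  0.0789] rot [ 3.139e+00  2.000e-03 -1.553e+00] shift cm [0.19 0.03 5.59]
tool axes x,y,z in world [[0.018, -1.0, -0.002], [-1.0, -0.018, 0.002], [-0.003, 0.002, -1.0]]
turn [0.003 0.002 0.018]
```

```bash
python3 -m inch '[0.1,0,1.5,0,0,0,0.3, 0,0,1.5,0,0,0,0.3, 0,0,1.5,0,0,0,0.3, 0,0,1,0,0,0,0.3, 0,0,0,0,0,0,0.3]' 40
python3 -m inch '[0,0,0,0,0,0,0, 0,0,0,0,0,0,0, 0,0,0,0,0,0,0, 0,0,0,0,0,0,0, 0,0,0,0,0,0,0]' 40
```

```text
time_s: 25.05
ee_pos: [0.4901, -0.3568, 0.0243]
eef_rot: [3.141, 0.001, -1.554]
force: [0.6, -0.4, 0.4]
grip_width: 0.028
time_s: 25.68
ee_pos: [0.4907, -0.3572, 0.0256]
eef_rot: [-3.141, -0.001, -1.554]
force: [-0.1, -0.2, 5.2]
grip_width: 0.0088
```

```bash
python3 -m inch '[0,0,-0.5,0,0,0,0, 0,0,-1,0,0,0,0, 0,0,-2,0,0,0,0, 0,0,-3,0,0,0,0, 0,0,-3,0,0,0,0, 0,0,-3,0,0,0,0, 0,0,-1.5,0,0,0,0, 0,0,0,0,0,0,0]' 40
python3 -m inch '[-1.5,-0.3,0,0,0,0,0, -3,-0.6,0,0,0,0,0, -4.5,-1,0,0,0,0,0, -4.5,-1,0,0,0,0,0, -4.5,-1,0,0,0,0,0, -4.5,-1,0,0,0,0,0, -4.5,-1,0,0,0,0,0, -4.5,-1,0,0,0,0,0, -4.5,-1,0,0,0,0,0, -4.5,-1,0,0,0,0,0, -4.5,-1,0,0,0,0,0, -3.5,-0.6,0,0,0,0,0, -2,-0.4,0,0,0,0,0, -1.2,-0.1,0,0,0,0,0, 0,0,0,0,0,0,0, 0,0,0,0,0,0,0]' 40
python3 g.py yellow .211 .047 .1
```

```text
time_s: 26.68
ee_pos: [0.4906, -0.3571, 0.1657]
eef_rot: [-3.141, -0.001, -1.554]
force: [0.6, -0.1, -1.1]
grip_width: 0.0088
time_s: 28.68
ee_pos: [0.5916, 0.1608, 0.1651]
eef_rot: [3.142, -0.0, -1.555]
force: [-0.5, 0.2, -1.2]
grip_width: 0.009
[0.59164082 0.16080634 0.16513734] [ 3.14152149e+00 -1.66877226e-04 -1.55479487e+00] 0.009044740064665305
scene 636
  ctr [0.5894 0.1203 0.042 ] slope [-0.138  0.015  0.209] sectors [ 0  1  2  3  4  5  6 10 11 12 13 14 15]
top 98
  ctr [0.5805 0.112  0.0401] slope [-4.67  -3.329  0.206] sectors [ 0  1  2  3  4  5 13 14]
```

```bash
python3 -m inch '[-0.4,0,1,0,0,0,0, 0,0,2,0,0,0,0, 0,0,2,0,0,0,0, 0,0,2,0,0,0,0, 0,0,1.3,0,0,0,0, 0,0,0.9,0,0,0,0, 0,0,0.6,0,0,0,0, 0,0,0.4,0,0,0,0, 0,0,0.3,0,0,0,0, 0,0,0,0,0,0,0]' 40
python3 -m inch '[0,0,0.2,0,0,0,0, 0,0,0.2,0,0,0,0, 0,0,0,0,0,0,0]' 40
```

```text
time_s: 30.02
ee_pos: [0.5916, 0.1657, 0.0602]
eef_rot: [-3.142, 0.0, -1.554]
force: [-0.5, -0.3, -1.3]
grip_width: 0.0091
time_s: 30.4
ee_pos: [0.5915, 0.1657, 0.056]
eef_rot: [3.141, -0.0, -1.554]
force: [0.2, 0.3, -1.4]
grip_width: 0.0088
```

```bash
python3 -m inch '[0,0,0.1,0,0,0,0, 0,0,0.1,0,0,0,0, 0,0,0,0,0,0,0]' 40
```

```text
time_s: 30.78
ee_pos: [0.5915, 0.1657, 0.0541]
eef_rot: [3.141, -0.0, -1.554]
force: [-0.1, -0.2, -1.5]
grip_width: 0.0091
```

```bash
python3 -m inch '[0,0,0.1,0,0,0,0, 0,0,0.1,0,0,0,0, 0,0,0,0,0,0,0]' 40; python3 -m inch '[0,0,0.1,0,0,0,0, 0,0,0,0,0,0,0]' 40
```

```text
time_s: 31.15
ee_pos: [0.5916, 0.1657, 0.0522]
eef_rot: [-3.142, -0.0, -1.554]
force: [0.1, 0.4, -0.4]
grip_width: 0.009
time_s: 31.4
ee_pos: [0.5918, 0.1659, 0.0517]
eef_rot: [-3.141, 0.0, -1.554]
force: [-0.8, 1.3, 4.7]
grip_width: 0.0088
```

```bash
python3 -m inch '[0,0,0,0,0,0,0.22, 0,0,0,0,0,0,0.22, 0,0,0,0,0,0,0.22, 0,0,-0.5,0,0,0,0.22, 0,0,-1,0,0,0,0.22, 0,0,-2,0,0,0,0.3, 0,0,-4,0,0,0,0.3, 0,0,-4,0,0,0,0.3, 3,3,-1,0,0,0,0.3, 4,4,0,0,0,0,0.3, 4,4,0,0,0,0,0.3, 4,4,0,0,0,0,0.3, 4,4,0,0,0,0,0.3, 4,2,0,0,0,0,0.3, 4,0,0,0,0,0,0.3, 4,0,0,0,0,0,0.3, 0,0,0,0,0,0,0.3, 0,0,0,0,0,0,0.3]' 40
cat > z.py <<'E'
from h import *
for c in ('top','scene'):
    im,d=shot(c,'9%s.png'%c);P=cloud(c,d)
    for n,r,z in (('L',.084,.068),('M',.062,.082),('S',.043,.098)): print(c,n,bowl(P,(.589,.122),r,z,.006))
    rr=np.hypot(P[...,0]-.590,P[...,1]-.122); print('floor S z (.030)',np.nanmedian(P[rr<.02][:,2]))
    m=(abs(P[...,0]-.442)<.014)&(abs(P[...,1]-.107)<.045)&(abs(P[...,2]-.1)<.012); print('bar',P[m].mean(0).round(4))
    for l in ('brush','die','spanner'):
        for q in ctrl.place_of(c,l)[:1]: print(l,round(q['score'],2),np.round(q['centre'],1))
cv2.imwrite('pics/9.png',cv2.resize(im[140:320,150:400,::-1],None,fx=3,fy=3,interpolation=2))
t=cv2.imread('pics/1t.png').astype(int);u=cv2.imread('pics/9top.png').astype(int);D=abs(t-u).max(2)
for n,(a,b,c2,e) in dict(die=(150,185,338,370),brush=(145,222,400,430),spanner=(238,302,110,150)).items(): print(n,'changed px',(D[a:b,c2:e]>60).sum())
E
python3 z.py
```

```text
time_s: 33.65
ee_pos: [0.3869, -0.1474, 0.1765]
eef_rot: [-3.141, -0.0, -1.554]
force: [0.7, -0.2, 0.3]
grip_width: 0.0286
top L (array([0.58942534, 0.12125769, 0.08068605]), np.int64(874), np.float64(0.0675118435108425))
top M (array([0.58966339, 0.12133066, 0.06062674]), np.int64(512), np.float64(0.0811686648304516))
top S (array([0.59090536, 0.12329864, 0.04281083]), np.int64(302), np.float64(0.0967594840074929))
floor S z (.030) 0.029170875394665008
bar [0.4421 0.1103 0.099 ]
brush 0.95 [416.  180.7]
die 0.88 [352.8 167.4]
spanner 0.55 [133.7 269.5]
scene L (array([0.59929944, 0.1315327 , 0.0686878 ]), np.int64(718), np.float64(0.06888080183380385))
scene M (array([0.5824817 , 0.13127713, 0.05183055]), np.int64(499), np.float64(0.0817526881757148))
scene S (array([0.58978813, 0.12598211, 0.04242488]), np.int64(224), np.float64(0.09684218061227828))
floor S z (.030) nan
bar [0.4409 0.108  0.0996]
brush 0.53 [327.1 175. ]
die 0.73 [290.4 193.7]
spanner 0.58 [239.3 350.2]
die changed px 0
brush changed px 0
spanner changed px 0
  return np.nanmean(a, axis, out=out, keepdims=keepdims)
```

View pics/9.png

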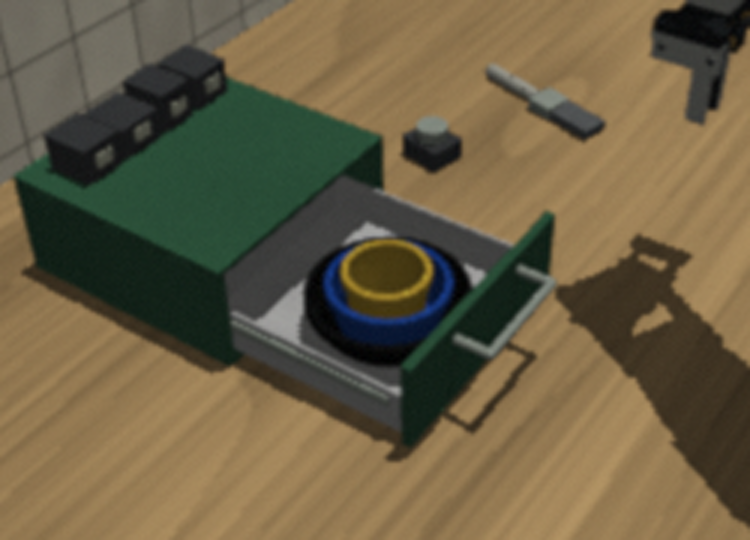

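Picture 9 shows yellow in blue in black, level, at (387,285) px in the crop, with the drawer open and the gripper clear.

```bash
python3 -c "
from station import ctrl
print(ctrl.hand_in())"
```

```text
the job is handed in; nothing more can be done
None
```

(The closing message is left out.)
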